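# Slide the plate shuttle of the imager home past its lock

## Robot

A 6-joint arm with a two-finger parallel gripper is mounted at the origin on the work surface. World frame = base frame: x ahead of the robot, y to its left, z up, the work surface at z = 0. Lengths are in mm, angles in rad, forces in N, time in s.
With the tool pointing down it reaches from about 300 to 775 mm from the base axis. Payload 14.6 kg.
Tool frame: the origin (TCP) lies at the very end of the fingers, on their centre line; the grasp point (between the pads) lies 19 mm behind it; z points along the fingers, y is the line along which they close (so a half turn about z gives the same grasp; the last joint's range is limited). The gripper opens to 85 mm and grips with 20 to 120 N. Pads are 22 mm wide; open, the fingers measure 114 mm over their backs; the gripper's body (76 mm by 85 mm) begins 54 mm behind the grasp point. The pads swing forward as they close: fully open they stand 13 mm farther back than shut.
Start: joints at [-1.17, 0.3, 1.521, -0, 1.321, -0.067], TCP at [248, -490.903, 231.281] pointing down, gripper open.
Joint ranges: [-3.03, 3.03], [-0.79, 2.21], [0.23, 2.52], [-1.04, 4.18], [0, 3.07], [-2.55, 2.55]. Speed limits (rad/s): [2.22, 2.22, 2.57, 3.14, 3.14, 3.14].

## Interface

Orientations are given as a rotation vector (axis times angle).
In Python, from bench import * gives the robot as it stands.
- The arm moves only by the shell command python3 -m jog 'ROWS' [FORCE]. ROWS is a JSON object of lists of equal length, an entry for each row: "delta_pos": the shift along the tool's x, y, z normalised to -1 to 1, where 1 is 25 mm, a list of three; "rotation": the turn, a rotation vector about the tool's x, y, z normalised to -1 to 1, where 1 is 0.08 rad, a list of three; "jaw": the opening, from 0 (shut) to 1 (fully open). In form: {"delta_pos": [[tx, ty, tz], ...], "rotation": [[ax, ay, az], ...], "jaw": [jaw, ...]}. A call has 1 to 8 rows; each row shifts and turns the commanded pose from where the row before left it, along the tool's axes as they then stand; what a row does not reach is not made up. A row lasts 1/12 s, in which the tool goes at most 41.7 mm and 7.16 degrees, less where a joint would pass 70% of its speed; a pose out of reach is approached as far as the arm can. A call with a number of a shift or a turn outside -1 to 1 is refused whole. A call with a gripper value outside its range is refused whole. The fingers move at their own pace and stop on an object; FORCE is the grip in N (left out, the last holds). Time passes only in rows, so rows that do not move let the fingers close. It gives the time, the measured TCP pose, the force and the opening at its end, in the units of the state.
- state(): the state, without advancing time (a new reading comes with each control period).
- read_camera(name): name is "side" or "top"; returns the picture (400x640x3 uint8, red, green, blue); there is no depth.
- calibration(name): a dict with "K" (3x3 intrinsics, pixels), "origin" and "rotation" of the camera in the world. Camera axes: x right, y down, z forward; pixel columns grow to the right and rows downward; lengths in mm; the calibration is good to about 2 mm. A picture is of the moment at which its call begins. calibration takes no time and is no camera call.
- close_job(): hands the job in, once; it reports no verdict.
The state is a dict: "time": time; "joints": joint angles; "dq": joint speeds; "joint_torque": joint torques, N m; "tcp_pos": TCP position; "tool_rot": TCP orientation; "wrist_force": force on the tool from outside, world axes, zero at the start; "ft_torque": the same for the moment, N m; "gripper_width": finger opening in mm.
Only numpy, scipy, OpenCV 4.12 (cv2) and the standard library are available. Lean on these libraries where they do the work, as an engineer would, in place of code of your own. Each camera call takes 0.05 s, during which the arm holds its last target. There are 200 camera calls.

## Task

Load the well plate into the imager: press the orange lock button on the shuttle and keep it held down while you gently push the shuttle all the way in to its end stop, so that the white light door closes against the hood, then let the button spring up so that the shuttle is locked there. The plate rides in its nest: do not touch it or lift it, and leave the other things on the bench where they are.

Things in the scene. Friction and masses are not known exactly. Their poses are not given: they have to be found in the camera images.
- button_top (a point): centre of the top of the round orange lock button, 30 mm in diameter, standing 12 mm proud of the grey finger plate on the outer end of the shuttle; top 56 mm above the bench when up. z is up, x is the horizontal direction in which the shuttle slides into the imager. It moves with the button and the shuttle.
- lock_button (a joint): how far the button is pressed straight down, m: 0 up (locked), 0.008 fully down. A spring pushes it up: about 2 N at the top, 5.5 N fully down. It frees the shuttle when pressed more than 0.004; if let go on the way it drops into the lock rack again, which has notches 13 mm apart.
- shuttle (a joint): travel of the shuttle, m: 0 parked outside (where it starts, locked), 0.130 at the end stop inside, with the light door on the rubber stop pads of the hood. It slides level on rails with about 1.5 N of friction. The lock can spring up again at the end from 0.127 on.
- housing_top (a point): centre of the flat top (66 mm above the bench) of the grey lock housing with a blue band on the shuttle, 71 mm long along x, 56 mm wide; its upright outer face stands 24 mm inward (+x) from the button's centre and rises 18 mm above the pressed button, so that fingertips on the button can also push against it. Axes as button_top.
- nest_center (a point): centre of the floor of the aluminium plate nest on the shuttle, 34 mm above the bench, 160 mm inward (+x) of the button's centre. Between housing and nest stands the white light door, 190 mm wide, up to 72 mm above the bench, its inner face 101 mm inward of the button's centre. Axes as button_top.
- plate: loose well plate, 85.5 x 127.8 x 14.3 mm (x, y, z), riding in the nest with a 1.5 mm rim clearance; origin at the centre of its underside.
- hood_face (a point): top edge of the hood's face, at its middle, 92 mm above the bench; the hood (240 mm wide) has the plate mouth in this face, and the white tower (300 mm wide, 234 mm high) begins 140 mm farther in. x is the way in, as for the shuttle. With the shuttle home the button's centre is 105 mm outside this face. The whole imager is fixed to the bench.
- plate_lid: clear plate lid lying on the bench, 127 x 86 x 8 mm, origin under its centre; a bystander
- dish: lidded culture dish, 60 mm in diameter, 16 mm high, origin under its centre; a bystander
- bottle: amber bottle with a blue cap, 56 mm in diameter, 115 mm high, origin under its centre; a bystander
- marker: marker pen lying on the bench, 130 mm long, 13 mm thick, along its x, origin under its middle; a bystander
- tip_box: blue pipette-tip box, 122 x 84 x 65 mm, origin under its centre; a bystander
- tube_rack: orange rack of capped tubes, 150 x 70 x 65 mm, origin under its centre; a bystander
Things that resemble listed ones, but are neither listed nor needed, are in the scene too. What is meant by the plate is not yellow, and is the larger of those in its own colour.

How it is judged:
By the outcome, as a careful person would: the job done as asked, in the order asked, and still so for the second after the job is handed in, with the robot touching nothing.
It also fails if it takes over 38 s, if anything falls off the work surface, if the arm or the gripper's body presses on something with over 40 N, if the wrist force passes 120 N, or if a joint passes its speed limit or range.

## Working session

There is one attempt and no reset: what is moved stays moved. The work goes in short steps, Python scripts to look and compute and a shell command to move; the robot and the scene stay as the last step left them, time stands still between calls to the robot, and variables do not carry over. Pictures are saved under pics/ and viewed, on a budget of 10 in all, crops included, one or two more only if the job needs it, and the job is handed in when it is done.

```bash
mkdir -p pics; python3 - <<'E'
from bench import *
import cv2
for n in("top","side"):
    cv2.imwrite(f"pics/{n}0.png",read_camera(n)[:,:,::-1]); c=calibration(n); print(n,c)
s=state();print(s)
E
```

```text
top {'K': array([[402.45135184,   0.        , 329.22972686],
       [  0.        , 402.45135184, 195.12831017],
       [  0.        ,   0.        ,   1.        ]]), 'origin': array([ 442.8716951 , -141.93578516,  933.18816609]), 'rotation': array([-2.21581066,  2.16515806, -0.14689451])}
side {'K': array([[496.39777153,   0.        , 314.51789825],
       [  0.        , 496.39777153, 201.8391926 ],
       [  0.        ,   0.        ,   1.        ]]), 'origin': array([ -16.24167978, -993.35919707,  710.40602283]), 'rotation': array([-2.04563452,  0.60967472, -0.3642677 ])}
{'time': 0.1, 'joints': array([-1.16958480e+00,  3.00420552e-01,  1.52152252e+00,  1.56231068e-05,
        1.32070844e+00, -6.66151390e-02]), 'dq': array([ 9.75194521e-05, -4.27631214e-04, -1.76224885e-03, -1.72581985e-03,
        6.82895248e-04, -4.17887303e-04]), 'joint_torque': array([-3.12562424e-04, -5.44381714e+01, -3.62373447e+01, -1.33635190e-04,
        3.04646557e-03, -2.84157483e-05]), 'tcp_pos': array([ 247.9312569, -490.71013  ,  230.7738177]), 'tool_rot': array([-3.05502031e+00, -7.27928847e-01,  2.53434878e-04]), 'wrist_force': array([ 0.11597237,  0.20523072, -0.20732959]), 'ft_torque': array([0.01026726, 0.03332717, 0.01676063]), 'gripper_width': 85.42347125380564}
```

View pics/top0.png

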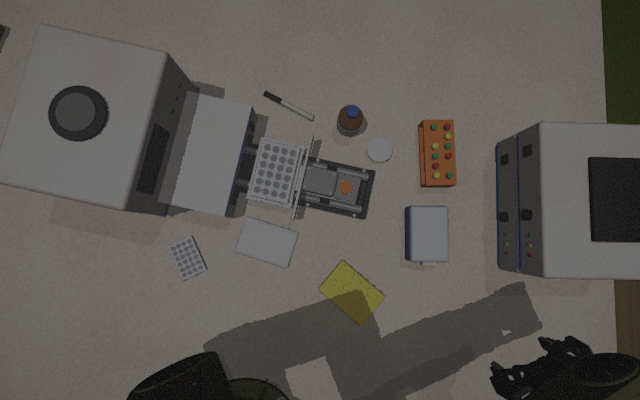

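View pics/side0.png

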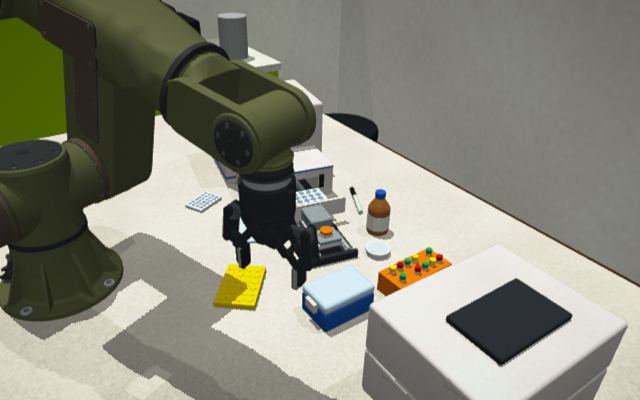

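The top view shows the shuttle with its button near (347,187), the plate near (276,172), the door running from (313,137) to (296,217), and the imager to the left. The side view shows the button near (326,231).

```bash
cat > h.py <<'E'
import numpy as np,cv2
from scipy.spatial.transform import Rotation as R
from bench import *
def ray(n,u,v):
    c=calibration(n); d=R.from_rotvec(c["rotation"]).as_matrix()@np.linalg.inv(c["K"])@[u,v,1]; return c["origin"],d
def at(n,u,v,z):
    o,d=ray(n,u,v); return o+d*(z-o[2])/d[2]
def proj(n,p):
    c=calibration(n); q=c["K"]@R.from_rotvec(c["rotation"]).as_matrix().T@(np.array(p)-c["origin"]); return q[:2]/q[2]
def orange(im,box):
    x0,y0,x1,y1=box; h=cv2.cvtColor(im[y0:y1,x0:x1],cv2.COLOR_RGB2HSV)
    m=cv2.inRange(h,(3,120,60),(22,255,255)); M=cv2.moments(m,True); return M["m10"]/M["m00"]+x0,M["m01"]/M["m00"]+y0,M["m00"]
E
python3 - <<'E'
from h import *
t=cv2.imread("pics/top0.png")[:,:,::-1];s=cv2.imread("pics/side0.png")[:,:,::-1]
a=orange(t,(325,170,370,205));b=orange(s,(312,220,340,240));print(a,b)
print(at("top",a[0],a[1],56),at("side",b[0],b[1],54))
for p,z in (((253,104),92),((237,215),92),((313,137),72),((296,217),72)): print(p,at("top",*p,z))
cv2.imwrite("pics/crop.png",cv2.resize(t[90:230,220:400,::-1],None,fx=4.4,fy=4.2,interpolation=cv2.INTER_CUBIC))
E
```

```text
(345.3730158730159, 186.8174603174603, 126.0) (325.74528301886795, 230.28301886792454, 106.0)
[ 546.4446903  -210.10162108   56.        ] [ 546.50223942 -213.39052419   54.        ]
(253, 104) [714.71549811  -6.94177311  92.        ]
(237, 215) [477.59274645  16.74884001  92.        ]
(313, 137) [ 651.90804834 -136.31136052   72.        ]
(296, 217) [ 477.03241382 -104.44850476   72.        ]
```

View pics/crop.png

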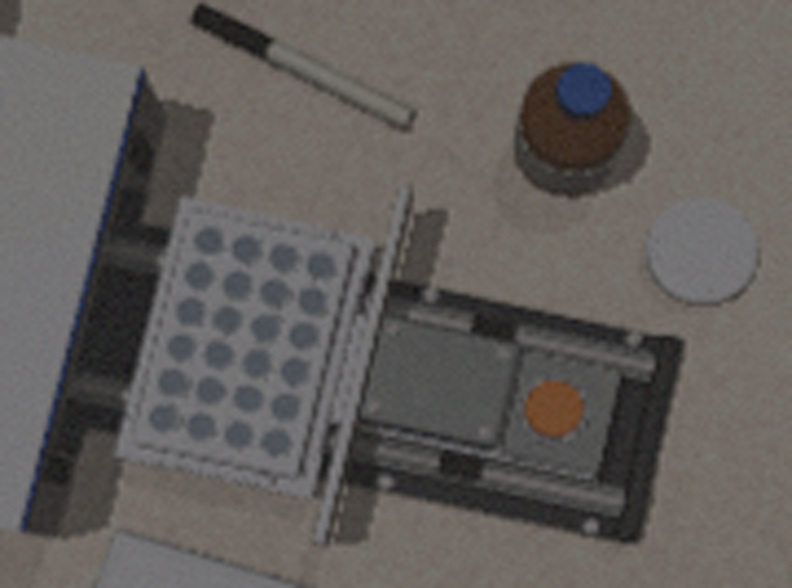

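Blue hood edge in the crop runs from (142,70) to (24,528), the door from (408,188) to (322,540), and the button is at (555,408). The gap around the finger plate is clear.

```bash
python3 - <<'E'
from h import *
f=lambda x,y:(220+x/4.4,90+y/4.2)
for nm,a,b,z in (("hood",(142,70),(24,528),92),("door",(408,188),(322,540),72),("tray",(682,340),(637,540),5),("plate",(362,240),(303,492),50),("housing",(518,348),(497,443),66)):
    A,B=at("top",*f(*a),z),at("top",*f(*b),z); d=A-B; print(nm,A,B,np.linalg.norm(d),"axis deg",np.degrees(np.arctan2(d[0],-d[1])))
a=(A+B)/2
for nm,a,b,z in (("plateside",(362,240),(182,202),50),("plateside2",(303,492),(120,455),50)):
    A,B=at("top",*f(*a),z),at("top",*f(*b),z); d=B-A; print(nm,np.degrees(np.arctan2(d[1],d[0])))
s=state(); print(R.from_rotvec(s["tool_rot"]).as_matrix().round(3))
E
```

```text
hood [708.83724797  -5.63213531  92.        ] [475.5693477   40.38058047  92.        ] 237.76266172613745 axis deg 78.84150343780263
door [ 656.85475328 -135.59345975   72.        ] [473.54904402 -98.55441342  72.        ] 187.0103580046374 axis deg 78.57653439096354
tray [ 591.66715728 -282.96154831    5.        ] [ 479.68486    -260.33554529    5.        ] 114.24522272538303 axis deg 78.5771832824666
plate [ 633.52805556 -112.90035331   50.        ] [499.12488391 -87.26963557  50.        ] 136.82523977726873 axis deg 79.20331472039564
housing [ 575.45344185 -192.09216499   66.        ] [ 525.68519615 -182.68901524   66.        ] 50.6487660772807 axis deg 79.30073129730278
plateside 79.01611537832058
plateside2 79.36622697675053
[[ 0.893  0.451 -0.   ]
 [ 0.451 -0.893  0.001]
 [ 0.    -0.001 -1.   ]]
```

```bash
python3 -m jog '{"delta_pos":[[0,0,0],[0,0,0],[0,0,0],[0,0,0],[0,0,0],[0,0,0],[0,0,0],[0,0,0]],"rotation":[[0,0,1],[0,0,1],[0,0,1],[0,0,1],[0,0,1],[0,0,1],[0,0,1],[0,0,1]],"jaw":[0,0,0,0,0,0,0,0]}' 60; cat >> h.py <<'E'
U=np.array([.193,.981,0]);V=np.array([-.981,.193,0]);B=np.array([546.5,-211.5,56])
def rep(inw=6,z=80):
    s=state();Rm=R.from_rotvec(s["tool_rot"]).as_matrix();d=s["tcp_pos"]-B
    print("t",s["time"].__round__(2),"tcp",s["tcp_pos"].round(1),"along",d@U,"lat",d@V,"F u,v,z",(s["wrist_force"]@np.array([U,V,[0,0,1]]).T).round(1),"w",s["gripper_width"].__round__(1))
    tgt=B+U*inw; tgt[2]=z
    print("toolX",Rm[:,0].round(3),"toolY",Rm[:,1].round(3),"units to go",(Rm.T@(tgt-s["tcp_pos"])/25).round(2),"q",s["joints"].round(2),"yaw units",(((np.degrees(np.arctan2(-Rm[1,1],-Rm[0,1]))-78.9)*np.pi/180)/.08).round(2))
E
python3 -c "
from h import *
rep(6,110)"
```

```text
time: 0.77
tcp_pos: [247.9, -490.8, 230.9]
tool_rot: [-3.129, 0.276, 0.0]
wrist_force: [-0.3, -0.1, -1.2]
gripper_width: -0.2
t 0.77 tcp [ 247.9 -490.8  230.9] along -331.5950623214239 lat 238.97791101477299 F u,v,z [-0.2  0.3 -1.2] w -0.2
toolX [ 0.985 -0.175 -0.   ] toolY [-0.175 -0.985 -0.001] units to go [  9.81 -13.33   4.84] q [-1.17  0.3   1.52  0.    1.32  0.58] yaw units 0.22
```

```bash
python3 -m jog '{"delta_pos":[[0.6,-0.83,0],[0.6,-0.83,0],[0.6,-0.83,0],[0.6,-0.83,0],[0.6,-0.83,0],[0.6,-0.83,0],[0.6,-0.83,0],[0.6,-0.83,0]],"rotation":[[0,0,0.22],[0,0,0],[0,0,0],[0,0,0],[0,0,0],[0,0,0],[0,0,0],[0,0,0]],"jaw":[0,0,0,0,0,0,0,0]}'; python3 -m jog '{"delta_pos":[[0.6,-0.83,0],[0.6,-0.83,0],[0.6,-0.83,0],[0.6,-0.83,0],[0.6,-0.83,0.5],[0.6,-0.83,0.8],[0.6,-0.83,1],[0,0,1]],"rotation":[[0,0,0],[0,0,0],[0,0,0],[0,0,0],[0,0,0],[0,0,0],[0,0,0],[0,0,0]],"jaw":[0,0,0,0,0,0,0,0]}' >/dev/null;  python3 -c "
from h import *
rep(6,80)"
```

```text
time: 1.43
tcp_pos: [397.6, -349.1, 231.0]
tool_rot: [-3.127, 0.298, 0.001]
wrist_force: [-0.1, -0.3, -0.7]
gripper_width: 0.0
t 2.1 tcp [ 529.6 -224.5  147.7] along -16.040533656118136 lat 14.064673929353157 F u,v,z [-0.2  0.1 -0.4] w 0.3
toolX [ 0.983 -0.186  0.001] toolY [-0.186 -0.983 -0.   ] units to go [ 0.57 -0.88  2.71] q [-0.46  0.43  1.54  0.    1.17  1.29] yaw units 0.08
```

```bash
python3 -m jog '{"delta_pos":[[0.3,-0.45,0.9],[0.27,-0.43,0.9],[0,0,0.9],[0,0,0]],"rotation":[[0,0,0.08],[0,0,0],[0,0,0],[0,0,0]],"jaw":[0,0,0,0]}' >/dev/null;  python3 -c "
from h import *
rep(6,62)
import numpy as np
a=read_camera('side')[170:290,260:400,::-1];b=read_camera('top')[140:240,280:400,::-1]
cv2.imwrite('pics/c1.png',np.hstack([cv2.resize(a,(480,411),interpolation=2),cv2.resize(b,(320,267),interpolation=2) if 0 else cv2.copyMakeBorder(cv2.resize(b,(320,267),interpolation=2),0,144,0,0,0)]))"
```

```text
t 2.43 tcp [ 543.8 -207.1   76.7] along 3.7781960077438934 lat 3.5049543278976376 F u,v,z [ 0.2  0.2 -0.9] w -0.3
toolX [ 0.981 -0.194 -0.007] toolY [-0.194 -0.981 -0.002] units to go [ 0.14 -0.09  0.59] q [-0.43  0.54  1.56  0.    1.04  1.34] yaw units -0.02
```

View pics/c1.png

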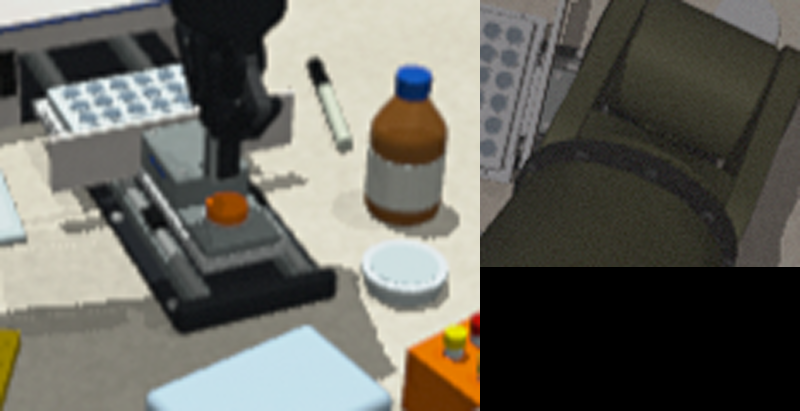

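The closed fingertips hang over the button in the side crop, tip at about (222,175) and button at (226,208). They are clear of the housing, so I descend.

```bash
python3 -m jog '{"delta_pos":[[0.14,0,0.3],[0,0,0.4],[0,0,0],[0,0,0.1],[0,0,0.1],[0,0,0]],"rotation":[[0,0,0],[0,0,0],[0,0,0],[0,0,0],[0,0,0],[0,0,0]],"jaw":[0,0,0,0,0,0]}' >/dev/null;  python3 -c "
from h import *
rep(6,48)"
python3 -m jog '{"delta_pos":[[0,0,0.1],[0,0,0.1],[0,0,0]],"rotation":[[0,0,0],[0,0,0],[0,0,0]],"jaw":[0,0,0]}' >/dev/null;  python3 -c "
from h import *
rep(6,48)"
```

```text
t 3.03 tcp [ 548.9 -209.2   58.6] along 2.7117590519163373 lat -1.9026419448761027 F u,v,z [0.2 0.9 0.1] w 0.2
toolX [ 0.981 -0.195 -0.   ] toolY [-0.195 -0.981 -0.   ] units to go [-0.08 -0.13  0.42] q [-0.43  0.57  1.56  0.    1.01  1.34] yaw units -0.03
t 3.28 tcp [ 549.2 -209.3   53.7] along 2.692869343614988 lat -2.197099126202848 F u,v,z [-1.2 -1.3  3.1] w -0.4
toolX [ 0.981 -0.195  0.001] toolY [-0.195 -0.981  0.   ] units to go [-0.09 -0.13  0.23] q [-0.43  0.58  1.56 -0.    1.    1.34] yaw units -0.03
```

```bash
python3 -m jog '{"delta_pos":[[0,0,0.1],[0,0,0.1],[0,0,0.06],[0,0,0]],"rotation":[[0,0,0],[0,0,0],[0,0,0],[0,0,0]],"jaw":[0,0,0,0]}' >/dev/null;  python3 -c "
from h import *
rep(6,48)"
python3 -m jog '{"delta_pos":[[0,0,0.02],[0,0,0.0]],"rotation":[[0,0,0],[0,0,0]],"jaw":[0,0]}' >/dev/null;  python3 -c "
from h import *
rep(6,48)"
```

```text
t 3.62 tcp [ 549.4 -209.4   48. ] along 2.6560044472363167 lat -2.398800836181139 F u,v,z [ 0.6  1.5 11.3] w 0.2
toolX [ 0.981 -0.195  0.001] toolY [-0.195 -0.981  0.   ] units to go [-0.1  -0.13 -0.  ] q [-0.43  0.59  1.57 -0.    0.99  1.34] yaw units -0.03
t 3.78 tcp [ 549.4 -209.4   47.9] along 2.6207949031716273 lat -2.4813045597942067 F u,v,z [ 1.   4.2 13.6] w 0.1
toolX [ 0.981 -0.195  0.001] toolY [-0.195 -0.981  0.   ] units to go [-0.1  -0.13 -0.  ] q [-0.43  0.59  1.57 -0.    0.98  1.34] yaw units -0.03
```

Fully down at 13 N. Now I push inward gently.

```bash
python3 -m jog '{"delta_pos":[[0,-0.05,0],[0,-0.1,0],[0,-0.12,0],[0,-0.12,0],[0,-0.12,0],[0,-0.12,0],[0,-0.12,0],[0,-0.12,0]],"rotation":[[0,0,0],[0,0,0],[0,0,0],[0,0,0],[0,0,0],[0,0,0],[0,0,0],[0,0,0]],"jaw":[0,0,0,0,0,0,0,0]}' >/dev/null;  python3 -c "
from h import *
rep(6,48)
im=read_camera('side'); print(orange(im,(290,190,345,245)))
cv2.imwrite('pics/c2.png',cv2.resize(im[150:290,240:400,::-1],(640,560),interpolation=2))"
```

```text
t 4.45 tcp [ 553.7 -188.2   47.9] along 24.276910988328172 lat -2.600115085639315 F u,v,z [-1.8  3.  13.5] w 0.0
toolX [ 0.981 -0.195  0.002] toolY [-0.195 -0.981  0.001] units to go [-0.1   0.73 -0.  ] q [-0.39  0.58  1.58 -0.    0.98  1.38] yaw units -0.03
(321.9142857142857, 228.28571428571428, 35.0)
```

View pics/c2.png

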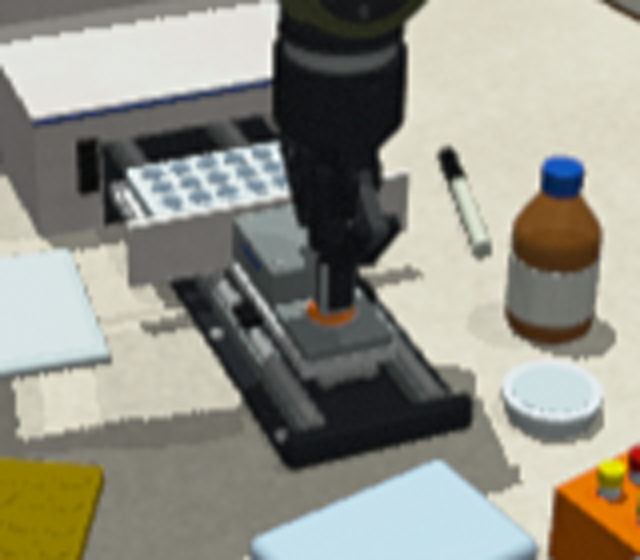

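The picture shows the finger plate clear of the tray end, with the button still under the fingertips at (330,310), so the shuttle is moving. I continue.

```bash
python3 -m jog '{"delta_pos":[[0,-0.15,0],[0,-0.2,0],[0,-0.2,0],[0,-0.2,0],[0,-0.2,0],[0,-0.2,0],[0,-0.2,0],[0,-0.15,0]],"rotation":[[0,0,0],[0,0,0],[0,0,0],[0,0,0],[0,0,0],[0,0,0],[0,0,0],[0,0,0]],"jaw":[0,0,0,0,0,0,0,0]}' >/dev/null;  python3 -c "
from h import *
rep(6,48)"
python3 -m jog '{"delta_pos":[[0,-0.15,0],[0,-0.2,0],[0,-0.2,0],[0,-0.2,0],[0,-0.2,0],[0,-0.2,0],[0,-0.2,0],[0,-0.15,0]],"rotation":[[0,0,0],[0,0,0],[0,0,0],[0,0,0],[0,0,0],[0,0,0],[0,0,0],[0,0,0]],"jaw":[0,0,0,0,0,0,0,0]}' >/dev/null;  python3 -c "
from h import *
rep(6,48)
im=read_camera('side')
cv2.imwrite('pics/c3.png',cv2.resize(im[130:270,220:380,::-1],(640,560),interpolation=2))"
```

```text
t 5.17 tcp [ 561.2 -151.1   47.9] along 62.053005819626904 lat -2.74318029119517 F u,v,z [-1.5  2.5 12.6] w -0.1
toolX [ 0.981 -0.195  0.002] toolY [-0.195 -0.981  0.001] units to go [-0.11  2.24 -0.  ] q [-0.33  0.58  1.59 -0.    0.98  1.44] yaw units -0.03
t 5.83 tcp [ 568.6 -114.3   47.9] along 99.59339746103736 lat -2.923130163862979 F u,v,z [-2.1  1.  12.4] w 0.3
toolX [ 0.981 -0.195  0.002] toolY [-0.195 -0.981  0.   ] units to go [-0.11  3.74 -0.  ] q [-0.26  0.57  1.59 -0.    0.97  1.51] yaw units -0.03
```

View pics/c3.png

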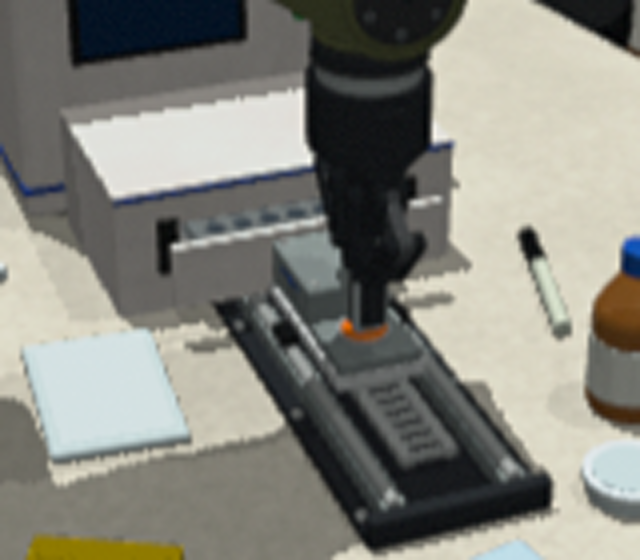

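The shuttle is about 97 mm in and the plate is entering the mouth, with the door at about (310,230) still outside. I finish slowly, watching the force.

```bash
python3 -m jog '{"delta_pos":[[0,-0.15,0],[0,-0.2,0],[0,-0.2,0],[0,-0.15,0],[0,-0.12,0],[0,-0.1,0],[0,-0.1,0],[0,-0.08,0]],"rotation":[[0,0,0],[0,0,0],[0,0,0],[0,0,0],[0,0,0],[0,0,0],[0,0,0],[0,0,0]],"jaw":[0,0,0,0,0,0,0,0]}' >/dev/null;  python3 -c "
from h import *
rep(6,48)"
python3 -m jog '{"delta_pos":[[0,-0.06,0],[0,-0.06,0],[0,0,0]],"rotation":[[0,0,0],[0,0,0],[0,0,0]],"jaw":[0,0,0]}' >/dev/null;  python3 -c "
from h import *
rep(6,48)"
```

```text
t 6.55 tcp [574.  -87.5  47.9] along 126.96495807505543 lat -3.047483673832747 F u,v,z [-1.1  1.4 12.7] w -0.1
toolX [ 0.981 -0.195  0.002] toolY [-0.195 -0.981  0.   ] units to go [-0.11  4.84 -0.  ] q [-0.21  0.58  1.59 -0.    0.97  1.55] yaw units -0.03
t 6.8 tcp [574.6 -84.4  47.9] along 130.11102977949378 lat -3.0320558566598894 F u,v,z [ 0.5  1.4 12.5] w -0.1
toolX [ 0.981 -0.195  0.002] toolY [-0.195 -0.981  0.   ] units to go [-0.11  4.97 -0.  ] q [-0.21  0.58  1.59 -0.    0.97  1.56] yaw units -0.03
```

```bash
for i in 1; do python3 -m jog '{"delta_pos":[[0,-0.05,0],[0,-0.04,0],[0,0,0]],"rotation":[[0,0,0],[0,0,0],[0,0,0]],"jaw":[0,0,0]}' >/dev/null;  python3 -c "
from h import *
rep(6,48)"; done
python3 -m jog '{"delta_pos":[[0,-0.04,0],[0,-0.04,0],[0,0,0]],"rotation":[[0,0,0],[0,0,0],[0,0,0]],"jaw":[0,0,0]}' >/dev/null;  python3 -c "
from h import *
rep(6,48)"
```

```text
t 7.05 tcp [575.  -82.3  47.9] along 132.23110318271074 lat -3.0343240264997475 F u,v,z [-1.4  0.4 13.3] w 0.0
toolX [ 0.981 -0.195  0.002] toolY [-0.195 -0.981  0.   ] units to go [-0.11  5.05 -0.  ] q [-0.21  0.58  1.59 -0.    0.97  1.56] yaw units -0.03
t 7.3 tcp [575.3 -81.3  47.9] along 133.28901599079762 lat -3.073605820019282 F u,v,z [-8.   2.  13.2] w -0.2
toolX [ 0.981 -0.195  0.002] toolY [-0.195 -0.981  0.002] units to go [-0.11  5.09  0.01] q [-0.2   0.58  1.59 -0.    0.98  1.57] yaw units -0.03
```

The reaction rises to 8 N at about 130.6 mm of travel, which is the end stop. I'll add a tiny push and then lift straight up.

```bash
python3 -m jog '{"delta_pos":[[0,-0.02,0],[0,0,0],[0,0,0]],"rotation":[[0,0,0],[0,0,0],[0,0,0]],"jaw":[0,0,0]}' >/dev/null;  python3 -c "
from h import *
rep(6,48)"
python3 -m jog '{"delta_pos":[[0,0,-0.06],[0,0,-0.08],[0,0,-0.1],[0,0,-0.1],[0,0,-0.1],[0,0,-0.1],[0,0,0]],"rotation":[[0,0,0],[0,0,0],[0,0,0],[0,0,0],[0,0,0],[0,0,0],[0,0,0]],"jaw":[0,0,0,0,0,0,0]}' >/dev/null;  python3 -c "
from h import *
rep(6,48)"
```

```text
t 7.55 tcp [575.3 -81.   47.9] along 133.59037733145067 lat -3.1012175804338105 F u,v,z [-8.3  1.6 13.2] w 0.2
toolX [ 0.981 -0.195  0.002] toolY [-0.195 -0.981  0.002] units to go [-0.11  5.1   0.01] q [-0.2   0.58  1.59 -0.    0.98  1.57] yaw units -0.03
t 8.13 tcp [574.7 -79.5  60.5] along 134.93430312202906 lat -2.151897247874964 F u,v,z [-0.8 -0.4 -0.1] w -0.2
toolX [ 0.981 -0.195 -0.   ] toolY [-0.195 -0.981 -0.   ] units to go [-0.08  5.16  0.5 ] q [-0.2   0.56  1.58  0.    1.    1.57] yaw units -0.03
```

```bash
python3 -m jog '{"delta_pos":[[0,0,-0.6],[0,0,-1],[0,0,-1],[0,0,-1],[0,0,-1],[-0.5,0.9,-0.6],[-0.6,1,0],[-0.6,1,0]],"rotation":[[0,0,0],[0,0,0],[0,0,0],[0,0,0],[0,0,0],[0,0,0],[0,0,0],[0,0,0]],"jaw":[0,0,0,0,0,0,0,0]}' >/dev/null; python3 -m jog '{"delta_pos":[[-0.6,1,0],[-0.6,1,0],[-0.6,1,0],[-0.6,1,0],[-0.6,1,0],[-0.6,1,0],[-0.6,1,0],[0,0,0]],"rotation":[[0,0,0],[0,0,0],[0,0,0],[0,0,0],[0,0,0],[0,0,0],[0,0,0],[0,0,0]],"jaw":[0,0,0,0,0,0,0,0]}' ;python3 -c "
from h import *
t=read_camera('top');s=read_camera('side')
a=orange(t,(260,130,400,215));b=orange(s,(290,180,345,245));print(a,b)
P=at('top',a[0],a[1],56);print(P,(P-at('top',345.37,186.82,56))@U,'if down',(at('top',a[0],a[1],48)-at('top',345.37,186.82,56))@U)
P=at('side',b[0],b[1],54);print(P,(P-at('side',325.75,230.28,54))@U)
z=lambda i:cv2.resize(i,(400,400),interpolation=2)
cv2.imwrite('pics/c4.png',np.hstack([z(t[80:240,200:360,::-1]),z(s[140:280,200:340,::-1])]))"
```

```text
time: 9.47
tcp_pos: [379.3, -296.1, 190.1]
tool_rot: [3.126, -0.312, -0.001]
wrist_force: [0.8, 0.3, -1.1]
gripper_width: -0.1
(287.8939393939394, 173.74242424242425, 132.0) (305.87209302325584, 203.22093023255815, 86.0)
[572.0397105  -83.26783113  56.        ] 129.35848134384582 if down 130.11072760582718
[573.37416113 -85.86421905  54.        ] 130.28214113689558
```

View pics/c4.png

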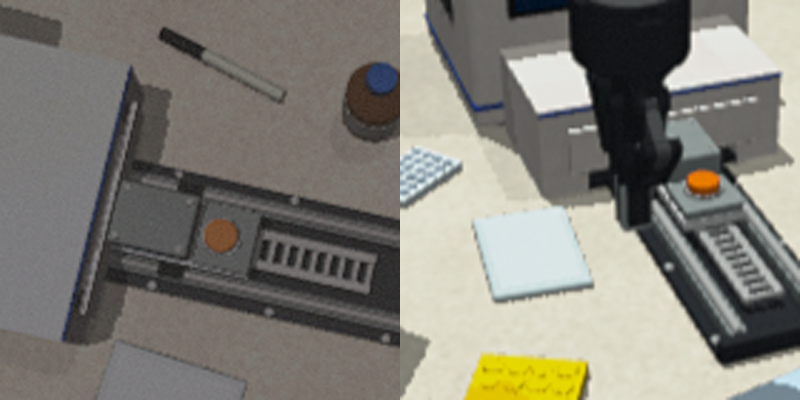

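The door lies against the hood, and the button at (703,183) stands proud again. Measured travel is 129.4 mm from the top camera and 130.3 mm from the side. The bystanders in view look unmoved and the robot is clear, so I hand in.

```bash
python3 -c "
from bench import *
print(close_job())"
```

```text
the job is handed in; nothing more can be done
None
```

The shuttle is in at its end stop with the light door closed against the hood. I handed the job in at about 9.6 s of the 38 s allowed.

- **What I did:** With the closed fingertips I pressed the lock button fully down, to TCP height 48 mm at about 13 N. I held it there while pushing the shuttle in, until the inward push rose to about 8 N at the stop. Then I lifted straight up so the button could spring back, and withdrew the arm.
- **Shuttle travel:** The last images give 129.4 mm from the top camera and 130.3 mm from the side camera. These differ by about 1 mm, which is within the camera calibration.
- **Button and lock:** The button stands proud again. I did not test the lock by pulling on the shuttle.
- **Surroundings:** The lid, marker and bottle looked undisturbed in the last pictures, which did not cover the dish, tip box or tube rack properly. The arm went near none of them. The plate was inside the hood by then and I never touched it, but I could not see it in those pictures.

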